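# Fit the battery pack in the kitchen radio under its snap-fit cover

## Robot

A 7-joint arm with a two-finger parallel gripper is mounted at the origin on a cart in front of the work surface, level with it; the furniture and walls round the work are solid. World frame = base frame: x ahead of the robot, y to its left, z up, the work surface at z = 0. Lengths are in m, angles in rad, forces in N, time in s.
With the tool pointing down it reaches from about 0.35 to 0.9 m from the base axis. Payload 8.1 kg.
Tool frame: the origin (TCP) lies at the very end of the fingers, on their centre line; the grasp point (between the pads) lies 19 mm behind it; z points along the fingers, y is the line along which they close (so a half turn about z gives the same grasp; the last joint's range is limited). The gripper opens to 85 mm and grips with 20 to 120 N. Pads are 22 mm wide; open, the fingers measure 114 mm over their backs; the gripper's body (76 mm by 85 mm) begins 54 mm behind the grasp point. The pads swing forward as they close: fully open they stand 13 mm farther back than shut.
Start: joints at [1.142, 0.434, 0.025, 1.573, -0.012, 1.134, -0.075], TCP at [0.2, -0.592, 0.231] pointing down, gripper open.
Joint ranges: [-2.62, 2.62], [-0.44, 2.09], [-1.27, 1.32], [0.08, 2.57], [-1.32, 4.46], [0.12, 2], [-2.74, 2.74]. Speed limits (rad/s): [2.22, 2.22, 3.01, 3.01, 3.14, 3.14, 3.14].

## Interface

Orientations are given as [roll, pitch, yaw] about the fixed x, y, z axes, in that order (R = Rz(yaw) Ry(pitch) Rx(roll)).
In Python, from plant import arm gives the robot as it stands.
- The arm moves only by the shell command python3 drive.py 'ROWS' [FORCE]. ROWS is a JSON list that holds a single list of rows (three levels of brackets), with 1 to 8 rows, each of 7 numbers: the finger opening in m, then dx, dy, dz in shares of 500 mm (1.0 is 500 mm), then a rotation vector rx, ry, rz in parts of the range, where 1.0 means pi rad; each row is the pose to reach, as a shift and turn from the pose commanded when the command began, along the tool's axes at that moment; what a row does not reach only later rows make up. A row lasts 1/8 s, in which the tool goes at most 0.0625 m and 0.188 rad, less where a joint would pass 70% of its speed; a pose out of reach is approached as far as the arm can. The fingers move at their own pace and stop on an object; FORCE is the grip in N (left out, the last holds). Time passes only in rows, so rows that do not move let the fingers close. It prints the time, the measured TCP pose, the force, the opening and the grip force at its end. Shift and turn numbers lie between -1 and 1, and a call with a number outside is refused. Input that does not fit is refused with a message, and nothing moves.
- arm.get_state(): the state, without advancing time (a new reading comes with each control period).
- arm.read_camera(name): name is "scene" or "top"; returns the picture (400x640x3 uint8, red, green, blue); there is no depth.
- arm.camera_model(name): a dict with "intrinsics" (3x3 intrinsics, pixels), "k1" (the pictures are not rectified: a ray, as slopes to the right and down, at radius r is drawn at 1 + k1 r^2 times it, then the intrinsics apply), "view" (4x4, takes a point from world to camera coordinates). Camera axes: x right, y down, z forward; pixel columns grow to the right and rows downward; lengths in m; the calibration is good to about 2 mm. A picture is of the moment at which its call begins. camera_model takes no time and is no camera call.
- arm.hand_in(): hands the job in; it is judged then, once.
The state is a dict: "time": time; "joint_pos": joint angles; "joint_velocities": joint speeds; "effort": joint torques, N m; "ee_pos": TCP position; "orientation": TCP orientation; "contact_force": force on the tool from outside, world axes, zero at the start; "moment": the same for the moment, N m; "gripper_width": finger opening in m; "gripper_force": force on a finger pad.
Only numpy, scipy, OpenCV 4.12 (cv2) and the standard library are available. Lean on these libraries where they do the work, as an engineer would, in place of code of your own. Each camera call takes 0.05 s, during which the arm holds its last target. There are 200 camera calls.

## Task

The kitchen radio stands with its sloping back to the left: pinch the two tabs of the battery cover together to free it, take it off and put it down, then lay the battery pack flat on the floor of the bay, with its brass contacts at the lower end where the brass strips of the bay are. Put the cover back on until it lies flush and both tabs have sprung out under the lips, and let go. Leave the other things on the worktop where they stand.

Things in the scene. Friction and masses are not known exactly. Their poses are not given: they have to be found in the camera images.
- radio: Wedge-shaped grey kitchen radio, 158 deep x 176 wide x 91 mm high (aerial and knob on top add 10 mm), standing fast. Origin under its middle; x from its sloping back to its upright front (roughly to the robot's right, so the back faces left), z up. The back slopes 30 degrees from level, rising along x from z 18 mm at x -80 mm to z 91 mm at x +46 mm.
- battery_bay: Frame of the battery bay in the sloping back, part of the radio: origin at the middle of the bay's opening, level with the outer face of the back (radio x -17, z 54 mm); x up the slope, y across, z straight out of the back, so 30 degrees from vertical. Opening 64 (x) x 66 mm (y). A ledge at z -4 mm along both x ends carries the cover plate. The lips at both y sides are 8 mm thick.
- bay_floor (a point): Middle of the bay's floor, 32 mm straight in from the bay's origin (its z -32 mm). From the ledge down the bay is 53 mm long (along the bay's x), and below z -20 mm 45 mm wide (y), with chamfered edges. Two brass strips stand at the lower (-x) end wall and run on to the floor.
- cover: Grey snap-fit cover, loose, about 54 g: plate 61 (x) x 63 (y) x 4 mm with a tab at each y edge. Origin at the middle of its outer face, z out of it. When home its frame is that of the bay (play 1.5 mm along the back, 1 mm outward); it fits either way round. Below each tab a leg reaches to z -19.5 mm with a hook that catches 3 mm under the lip. It can stand on the legs, origin 19.5 mm up.
- tab_left (a joint): Sprung slide of the tab at the cover's +y edge (m): 0 sprung out, grows as it is pressed inward, stop at 0.0055. It starts to move at 2 N and is fully in at 7 N; the hook clears the lip from 3 mm (4.5 if the cover lies hard over to that side). The hook's underside slopes, so the cover can also be pushed home with the tabs free, by some 20 N.
- tab_right (a joint): The same for the tab at the cover's -y edge. Pinched more than about 2 mm off centre, one tab reaches its stop while the other hook stays caught under its lip; the sideways force on the tool shows it.
- tab_left_face (a point): Middle of the outer face of the tab at the cover's +y edge. Each tab stands 13 mm above the plate, is 22 mm wide (x) and 4 mm thick; the outer faces of the two are 63 mm apart, and nothing stands above the back beside them.
- tab_right_face (a point): Middle of the outer face of the tab at the cover's -y edge, like the other 7.5 mm above the plate.
- pack: Black rechargeable battery pack, loose, about 90 g, lying flat to the left or right of the radio: body 48 (x) x 40 (y) x 16 mm (z) with a grip rib along x on top, 30 long, 12 wide (y), 10 mm high: 26 mm high in all. Origin under its middle, z up. Its contact end (-x) points roughly to the robot's left, the way the radio's back faces.
- pack_contacts (a point): Middle of the pack's contact end face (its -x end, 24 mm from the middle, 8 mm up), which carries two brass plates; it belongs at the lower (-x) end of the bay.
- jam_jar: Bystander: glass jam jar with a screw lid, 62 mm across, 91 mm tall, upright; origin under its middle.
- espresso_cup: Bystander: small cup with a handle, 58 x 87 x 56 mm; origin under its middle. It stands before the bread bin, whose front is at x 0.61 m and top at z 0.19 m.
- teaspoon: Bystander: teaspoon, 132 x 26 x 11 mm, lying flat; origin under its middle.
- kitchen_timer: Bystander: round twist timer, 63 mm across, 40 mm tall; origin under its middle.
- salt_shaker: Bystander: small salt shaker, 44 mm across, 90 mm tall, upright by the kettle; origin under its middle. Mind the wall cabinet to its right: it hangs 0.29 m above the worktop over all beyond x 0.55 m and right of y -0.20 m.

How it is judged:
By the outcome, as a careful person would: the job done as asked, in the order asked, and still so for the second after the job is handed in, with the robot touching nothing.
It also fails if it takes over 72 s, if anything falls off the work surface, if the arm or the gripper's body presses on something with over 40 N, if the wrist force passes 120 N, or if a joint passes its speed limit or range.

## Working session

There is one attempt and no reset: what is moved stays moved. The work goes in short steps, Python scripts to look and compute and a shell command to move; the robot and the scene stay as the last step left them, time stands still between calls to the robot, and variables do not carry over. Pictures are saved under pics/ and viewed, at most 10 in all, crops included, and the job is handed in when it is done.

```bash
ls; mkdir -p pics
python3 - <<'E'
from plant import arm
import cv2
for n in("scene","top"):
    cv2.imwrite(f"pics/{n}0.png",arm.read_camera(n)[:,:,::-1]); print(n,arm.camera_model(n))
s=arm.get_state();print(s)
E
```

```text
drive.py
pics
plant.py
scene {'intrinsics': array([[450.96096233,   0.        , 318.18870612],
       [  0.        , 450.96096233, 199.55781633],
       [  0.        ,   0.        ,   1.        ]]), 'k1': -0.12932305444179104, 'view': array([[-0.55397833, -0.83247504, -0.00966044,  0.3461901 ],
       [-0.61790498,  0.41891184, -0.66536178,  0.35731122],
       [ 0.55794395, -0.36262677, -0.74645855,  1.08563773],
       [ 0.        ,  0.        ,  0.        ,  1.        ]])}
top {'intrinsics': array([[430.47341406,   0.        , 311.82511022],
       [  0.        , 430.47341406, 196.45489254],
       [  0.        ,   0.        ,   1.        ]]), 'k1': -0.0774152153425238, 'view': array([[-0.40905916, -0.91248293,  0.00674498,  0.29996954],
       [-0.87504139,  0.39015665, -0.28649668,  0.45935621],
       [ 0.25879173, -0.12309623, -0.95805749,  1.32721052],
       [ 0.        ,  0.        ,  0.        ,  1.        ]])}
{'time': 0.1, 'joint_pos': array([ 1.14243146,  0.43515806,  0.02497193,  1.57401965, -0.01158947,
        1.13399543, -0.07510211]), 'joint_velocities': array([ 0.00084017, -0.00072477, -0.0016795 , -0.00068626,  0.00040015,
        0.00139483,  0.00082587]), 'effort': array([ 5.01061964e-03, -6.71758604e+01,  1.02943428e+00, -3.16904569e+01,
        1.59348676e-02,  7.31056673e-03, -7.98690598e-05]), 'ee_pos': array([ 0.19982111, -0.59171131,  0.23059623]), 'orientation': array([-3.14016375e+00,  1.39481194e-04,  3.25699272e-01]), 'contact_force': array([ 0.21410263, -0.28654785,  0.43357221]), 'moment': array([ 0.03477774, -0.02549366,  0.00129815]), 'gripper_force': 0.0, 'gripper_width': 0.08518081246193758}
```

View pics/scene0.png

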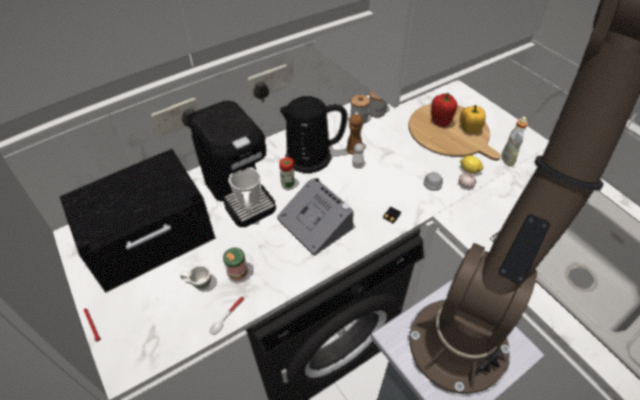

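View pics/top0.png

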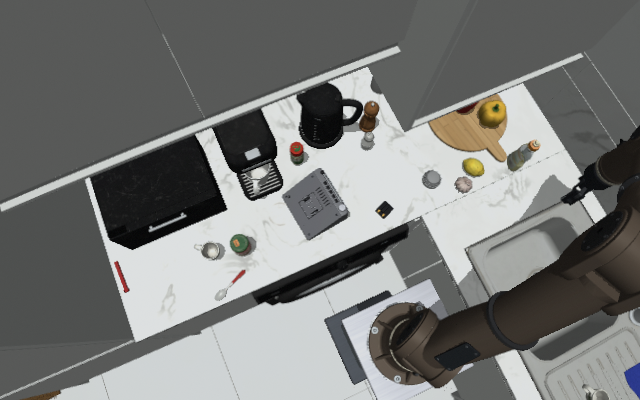

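The radio is at about (316,205) in the top view and (316,215) in the scene view. The pack lies to its right, at about (384,209) and (392,214). I'll enlarge both.

```bash
python3 - <<'E'
import cv2
a=cv2.imread("pics/top0.png")[160:250,280:400];b=cv2.imread("pics/scene0.png")[170:260,275:405]
for n,i,f in(("tc",a,6.66),("sc",b,6)):
    cv2.imwrite(f"pics/{n}0.png",cv2.resize(i,None,fx=6,fy=6,interpolation=cv2.INTER_CUBIC))
E
cat > cam.py <<'E'
import numpy as np,cv2
from plant import arm
def mdl(n):
    m=arm.camera_model(n);return m["intrinsics"],m["k1"],m["view"]
def proj(n,P):
    K,k1,V=mdl(n);P=np.atleast_2d(P);p,_=cv2.projectPoints(P.astype(float),cv2.Rodrigues(V[:3,:3])[0],V[:3,3],K,np.array([k1,0,0,0.]));return p[:,0]
def ray(n,uv):
    K,k1,V=mdl(n);x=cv2.undistortPoints(np.array([[uv]],float),K,np.array([k1,0,0,0.]))[0,0]
    R=V[:3,:3];return -R.T@V[:3,3],R.T@np.r_[x,1]
def onz(n,uv,z):
    o,d=ray(n,uv);return o+d*(z-o[2])/d[2]
E
```

```text
(no output)
```

View pics/tc0.png

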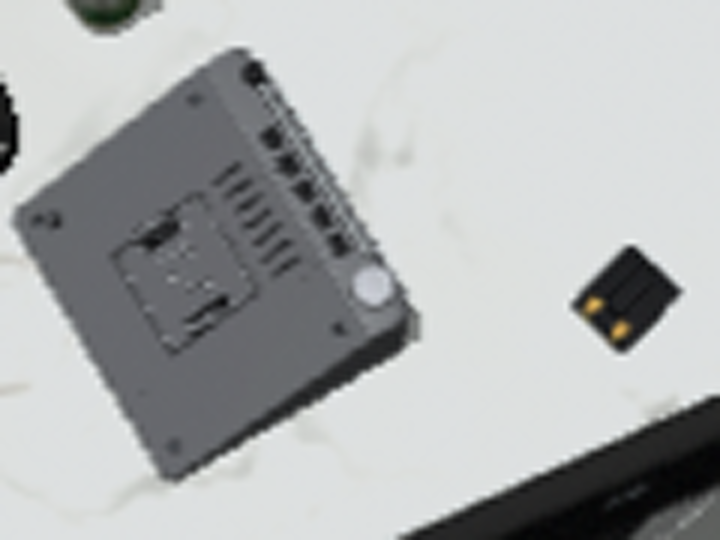

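View pics/sc0.png

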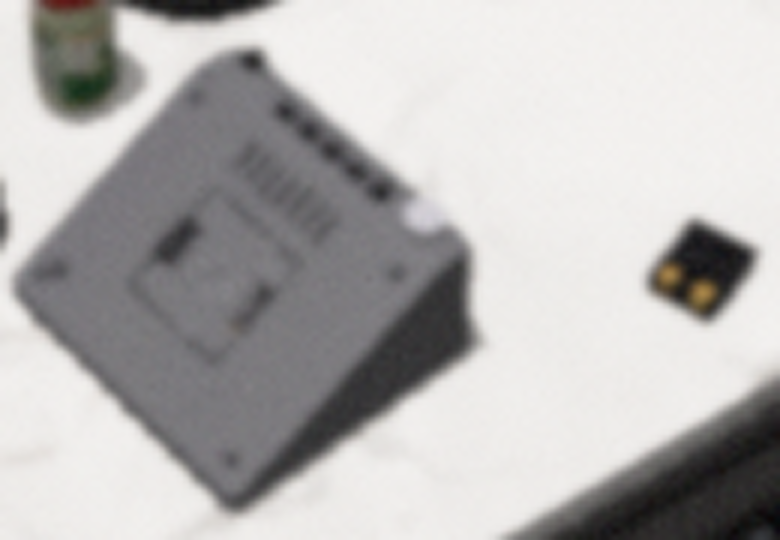

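```bash
cat > fit.py <<'E'
import numpy as np,cv2
from cam import *
from scipy.optimize import least_squares,minimize
r=np.array
def T(p): # radio pose x,y,yaw
    c,s=np.cos(p[2]),np.sin(p[2]);M=np.eye(4);M[:2,:2]=[[c,-s],[s,c]];M[:2,3]=p[:2];return M
c30,s30=np.cos(np.pi/6),.5
B=np.eye(4);B[:3,:3]=[[c30,0,-s30],[0,1,0],[s30,0,c30]];B[:3,3]=[-.017,0,.054]
def ap(M,P): return np.asarray(P)@M[:3,:3].T+M[:3,3]
E
python3 - <<'E'
from fit import *
tc=lambda a:r(a)/6+[280-.42,160-.42]; sc=lambda a:r(a)/6+[275-.42,170-.42]
bay=[[-.032,.033,0],[.032,.033,0],[.032,-.033,0],[-.032,-.033,0]]
ut=tc([[112,255],[200,192],[257,290],[175,353]]);us=sc([[130,280],[213,190],[300,262],[215,360]])
def f(p,sp=False):
    P=ap(T(p)@B,bay);a=proj("top",P)-ut;b=proj("scene",P)-us
    return np.r_[a.ravel(),b.ravel()]
x0=onz("top",ut.mean(0),.054);q=least_squares(f,[x0[0],x0[1],-.9]);print("radio",q.x,q.fun.round(1))
for n,u in(("top",ut),("scene",us)): print(n,onz(n,u.mean(0),.054))
p=q.x; L=ap(T(p),[[-.08,.088,.018],[-.08,-.088,.018]]);print((proj("top",L)-[279.58,159.58])*6,(proj("scene",L)-[274.58,169.58])*6)
# pack
pk=[]
for z,(a,b) in((0,(.024,.02)),(.016,(.024,.02)),(.016,(.015,.006)),(.026,(.015,.006))):
    pk+=[[i*a,j*b,z] for i in(1,-1) for j in(1,-1)]
m={}
for n,(x,y) in(("top",(370,195)),("scene",(378,200))):
    im=cv2.resize(cv2.imread(f"pics/{n}0.png")[y:y+30,x:x+30],None,fx=8,fy=8,interpolation=cv2.INTER_CUBIC)
    k=((im.min(2)<110)).astype(np.uint8)
    nn,lab,st,ce=cv2.connectedComponentsWithStats(k);i=lab[120,115];print(n,st[i],ce[i]);m[n]=((lab==i).astype(np.uint8),x,y)
def cost(p):
    t=0;M=T(p)
    for n,(k,x,y) in m.items():
        w=np.zeros_like(k)
        for s in(pk[:8],pk[8:]):
            u=((proj(n,ap(M,s))-[x,y]+.5)*8-.5)
            h=cv2.convexHull(u.astype(np.float32));cv2.fillPoly(w,[np.round(h*16).astype(np.int32)],1,shift=4)
        t+=(w!=k).sum()/k.sum()
    return t
x0=onz("top",[384,209.5],.012)
best=min((minimize(cost,[x0[0],x0[1],y],method="Nelder-Mead",options=dict(initial_simplex=r([[x0[0],x0[1],y],[x0[0]+.006,x0[1],y],[x0[0],x0[1]+.006,y],[x0[0],x0[1],y+.2]]))) for y in(-1.2,-.9,-.6)),key=lambda o:o.fun)
print("pack",best.x,best.fun);M=T(best.x)
C=ap(M,[[-.024,0,.008]]);print((proj("top",C)-[279.58,159.58])*6,(proj("scene",C)-[274.58,169.58])*6)
E
```

```text
radio [ 0.5200486   0.08287698 -1.45964656] [ 0.4  0.5  0.3 -0.   1.3  0.6  0.   1.  -0.9 -0.1 -0.3 -1.6 -0.1 -0.4
 -0.8  0.2]
top [0.52030627 0.10032057 0.054     ]
scene [0.51530067 0.09946918 0.054     ]
[[ 11.30195589 216.84079109]
 [170.44207656 484.65108957]] [[  2.41916753 275.48240737]
 [227.67001676 497.63599771]]
top [   44    49   143   140 11106] [115.0215199  118.39204034]
scene [   44    59   136   125 10536] [111.82735383 120.56643888]
pack [ 0.41647909 -0.12413147 -1.17147609] 0.501796521160554
[[599.72555184 330.60835527]] [[674.05295769 295.60989685]]
```

The top crop shows the bay opening corners at (112,255), (200,192), (257,290) and (175,353), with the tabs at (158,235) and (210,303). The pack's brass is on its left-lower end, at (593,307) and (620,330). The pack fit is poor, so I'll fit each camera separately and overlay the result.

```bash
cat > ov.py <<'E'
from fit import *
pk=[]
for z,(a,b) in((0,(.024,.02)),(.016,(.024,.02)),(.016,(.015,.006)),(.026,(.015,.006))):
    pk+=[[i*a,j*b,z] for i in(1,-1) for j in(1,-1)]
E
python3 - <<'E'
from ov import *
m={}
out=[]
for n,(x,y) in(("top",(370,195)),("scene",(378,200))):
    im=cv2.resize(cv2.imread(f"pics/{n}0.png")[y:y+30,x:x+30],None,fx=8,fy=8,interpolation=cv2.INTER_CUBIC)
    k=(im.min(2)<120).astype(np.uint8);lab=cv2.connectedComponents(k)[1];k=(lab==lab[120,115]).astype(np.uint8)
    def cost(p,draw=False):
        w=np.zeros_like(k)
        for s in(pk[:8],pk[8:]):
            u=((proj(n,ap(T(p),s))-[x,y]+.5)*8-.5)
            h=cv2.convexHull(u.astype(np.float32));cv2.fillPoly(w,[np.round(h*16).astype(np.int32)],1,shift=4)
        if draw:
            cv2.drawContours(im,cv2.findContours(w,0,1)[0],-1,(0,255,0),1);cv2.drawContours(im,cv2.findContours(k,0,1)[0],-1,(0,0,255),1)
            out.append(cv2.resize(im,(400,400)))
        return (w!=k).sum()/k.sum()
    x0=onz(n,[384,209.5] if n=="top" else [392,214.5],.012)
    b=min((minimize(cost,[x0[0],x0[1],t],method="Nelder-Mead",options=dict(initial_simplex=r([[x0[0],x0[1],t],[x0[0]+.006,x0[1],t],[x0[0],x0[1]+.006,t],[x0[0],x0[1],t+.2]]))) for t in(-1.5,-1.2,-.9,-.6)),key=lambda o:o.fun)
    print(n,b.x,b.fun,k.sum());cost(b.x,True)
cv2.imwrite("pics/ovp.png",np.hstack(out))
E
```

```text
top [ 0.41718087 -0.12350307 -1.18491709] 0.058050286722540805 11335
scene [ 0.4125076  -0.12523196 -1.03208805] 0.28773627979179983 10951
```

View pics/ovp.png

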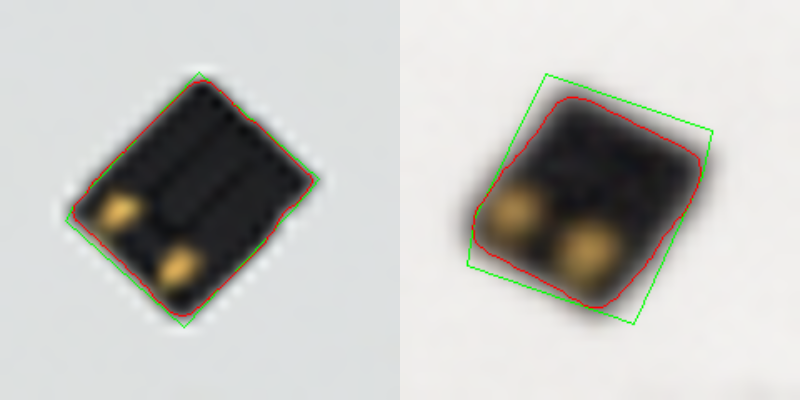

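Red is the dark mask and green the model. The top view fits well (corners at (70,212), (200,75), (315,180) and (182,320)), and the brass is at (120,210) and (180,265). The scene view is too blurred to use. I'll keep the top pack fit, refit the radio from its silhouette, and compute targets.

```bash
cat >> fit.py <<'E'
from scipy.spatial.transform import Rotation as Ro
def go(p,R):
    s=arm.get_state();R0=Ro.from_euler("xyz",s["orientation"]).as_matrix()
    print("d",(R0.T@(r(p)-s["ee_pos"])).round(4),"rv",Ro.from_matrix(R0.T@R).as_rotvec().round(4),"t",round(s["time"],2),"F",s["contact_force"].round(1))
E
python3 - <<'E'
from fit import *
x,y=270,155
im=cv2.resize(cv2.imread("pics/top0.png")[y:y+100,x:x+90],None,fx=6,fy=6,interpolation=cv2.INTER_CUBIC)
k=(im.max(2)<165).astype(np.uint8);k=cv2.morphologyEx(k,cv2.MORPH_CLOSE,np.ones((25,25),np.uint8));k=cv2.morphologyEx(k,cv2.MORPH_OPEN,np.ones((45,45),np.uint8));lab=cv2.connectedComponents(k)[1];k=(lab==lab[310,270]).astype(np.uint8)
W=[[a,b*.088,c] for b in(1,-1) for a,c in((-.079,0),(-.08,.018),(.046,.091),(.079,.091),(.079,0))]
def cost(p):
    w=np.zeros_like(k);u=((proj("top",ap(T(p),W))-[x,y]+.5)*6-.5)
    cv2.fillPoly(w,[np.round(cv2.convexHull(u.astype(np.float32))*16).astype(np.int32)],1,shift=4)
    return (w!=k).sum()/k.sum()
s0=r([.52,.083,-1.46])
b=minimize(cost,s0,method="Nelder-Mead",options=dict(initial_simplex=r([s0,s0+[.006,0,0],s0+[0,.006,0],s0+[0,0,.1]])));print(b.x,b.fun)
bay=[[-.032,.033,0],[.032,.033,0],[.032,-.033,0],[-.032,-.033,0]]
ut=r([[112,255],[200,192],[257,290],[175,353]])/6+[279.58,159.58]
q=least_squares(lambda p:(proj("top",ap(T(p)@B,bay))-ut).ravel(),s0);print(q.x,q.fun.round(2))
print("shaker",onz("top",[368,146],.02),"jar",onz("top",[240,244],.09), "red",onz("top",[297,158],0))
p=(b.x+q.x)/2
E
```

```text
[ 0.52099197  0.08853543 -1.47107432] 0.0729080279714552
[ 0.52230523  0.08368284 -1.46159456] [-0.11 -0.04 -0.17 -0.55  0.77  0.11 -0.5   0.46]
shaker [ 0.64194278 -0.17327847  0.02      ] jar [0.48591679 0.35426889 0.09      ] red [0.7086538  0.06779461 0.        ]
```

```bash
cat >> fit.py <<'E'
RAD=r([.5217,.0845,-1.465]);BAY=T(RAD)@B
RT=BAY[:3,:3]@np.diag([-1.,1,-1])
def bay(h,x=0,y=0): return BAY[:3,3]+BAY[:3,:3]@r([x,y,h])
E
python3 -c "
from fit import *
print(bay(0),BAY[:3,2]);go(bay(.09),RT);go(bay(.09)+[0,0,.08],RT)"
```

```text
[0.51990482 0.10140495 0.054     ] [-0.05279954  0.49720439  0.8660254 ]
d [ 0.5349 -0.598   0.0994] rv [-0.3544 -0.4416 -1.3176] t 0.1 F [ 0.2 -0.3  0.4]
d [ 0.5349 -0.5981  0.0194] rv [-0.3544 -0.4416 -1.3176] t 0.1 F [ 0.2 -0.3  0.4]
```

The manual's scale: shifts go in shares of 500 mm and turns go in shares of pi rad. Converting my numbers, -0.35 m / 0.5 = -0.7, 0.27 m / 0.5 = 0.54, -0.22 rad / 3.1416 = -0.07.

```bash
python3 drive.py '[[[0.08, 0.1, -0.1, 0, -0.0095, -0.0095, -0.0318], [0.08, 0.18, -0.18, 0, -0.0223, -0.0223, -0.07], [0.08, 0.27, -0.26, 0, -0.0318, -0.0318, -0.1114], [0.08, 0.36, -0.35, 0, -0.0414, -0.0446, -0.1592], [0.08, 0.44, -0.44, 0, -0.0509, -0.0573, -0.191], [0.08, 0.54, -0.52, 0, -0.0573, -0.07, -0.2165], [0.08, 0.62, -0.62, 0, -0.0637, -0.0764, -0.2387], [0.08, 0.7, -0.7, 0, -0.07, -0.0828, -0.2546]]]' 20
python3 -c "
from fit import *
go(bay(.09),RT)"
```

```text
time: 1.1
ee_pos: [0.4198, -0.1466, 0.2314]
orientation: [3.04, 0.317, 1.119]
contact_force: [1.4, -0.9, 0.2]
gripper_width: 0.0801
gripper_force: 0.0
d [ 0.3208 -0.0417 -0.0049] rv [-0.1289 -0.1745 -0.5184] t 1.1 F [ 1.4 -0.9  0.2]
```

Converted, 0.32 m / 0.5 = 0.64, 0.29 m / 0.5 = 0.58, -0.518 rad / 3.1416 = -0.1649.

```bash
python3 drive.py '[[[0.08, 0.12, 0, -0.02, -0.0127, -0.0159, -0.0477], [0.08, 0.24, -0.02, -0.02, -0.0255, -0.0318, -0.0891], [0.08, 0.36, -0.04, -0.02, -0.035, -0.0446, -0.1337], [0.08, 0.48, -0.06, -0.02, -0.0411, -0.0554, -0.1649], [0.08, 0.58, -0.08, -0.01, -0.0411, -0.0554, -0.1649], [0.08, 0.64, -0.084, -0.01, -0.0411, -0.0554, -0.1649], [0.074, 0.64, -0.084, -0.01, -0.0411, -0.0554, -0.1649], [0.074, 0.64, -0.084, -0.01, -0.0411, -0.0554, -0.1649]]]' 20
python3 - <<'E'
from fit import *
go(bay(.09),RT)
for n in("scene","top"): cv2.imwrite(f"pics/{n}1.png",arm.read_camera(n)[:,:,::-1])
a=cv2.imread("pics/top1.png")[140:240,260:380];b=cv2.imread("pics/scene1.png")[140:260,260:380]
cv2.imwrite("pics/c1.png",np.hstack([cv2.resize(a,(400,333),interpolation=2),cv2.resize(b,(333,333),interpolation=2)]))
E
```

```text
time: 2.1
ee_pos: [0.5147, 0.1427, 0.1324]
orientation: [-3.141, 0.523, 1.674]
contact_force: [0.2, 0.1, -0.6]
gripper_width: 0.0737
gripper_force: 0.0
d [ 0.0032  0.0008 -0.0013] rv [-0.0018 -0.0007 -0.0024] t 2.1 F [ 0.2  0.1 -0.6]
```

View pics/c1.png

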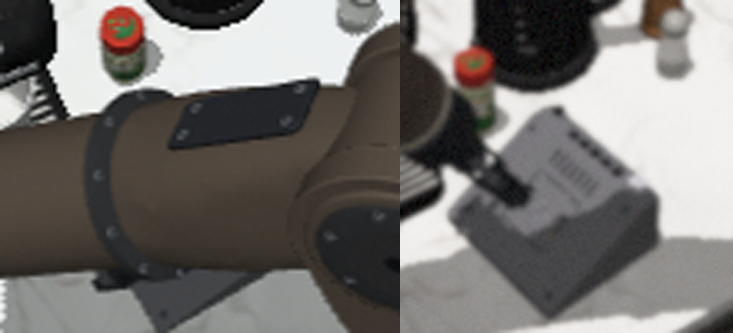

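The arm hides the bay in both views; the scene view shows only the fingers over the slope, at about (520,185). From here I'll work by force, with a guarded descent.

Converted, 0.078 m / 0.5 = 0.156, 0.074 m / 0.5 = 0.148.

```bash
python3 drive.py '[[[0.074, 0.006, 0.002, 0.06, 0, 0, 0], [0.074, 0.006, 0.002, 0.12, 0, 0, 0], [0.074, 0.006, 0.002, 0.148, 0, 0, 0], [0.074, 0.006, 0.002, 0.156, 0, 0, 0], [0.074, 0.006, 0.002, 0.156, 0, 0, 0]]]'
python3 -c "
from fit import *
go(bay(0),RT)"
python3 drive.py '[[[0.074, 0, 0, 0.004, 0, 0, 0], [0.074, 0, 0, 0.008, 0, 0, 0], [0.074, 0, 0, 0.008, 0, 0, 0]]]'
python3 drive.py '[[[0.074, 0, 0, 0.004, 0, 0, 0], [0.074, 0, 0, 0.008, 0, 0, 0], [0.074, 0, 0, 0.008, 0, 0, 0]]]'
```

```text
time: 2.82
ee_pos: [0.52, 0.1079, 0.064]
orientation: [3.14, 0.521, 1.673]
contact_force: [-0.2, 0.4, -0.2]
gripper_width: 0.074
gripper_force: 0.0
d [-0.0007 -0.0008  0.0119] rv [-0.0003 -0.0022 -0.0029] t 2.83 F [-0.2  0.4 -0.2]
time: 3.2
ee_pos: [0.5199, 0.1057, 0.06]
orientation: [3.141, 0.522, 1.674]
contact_force: [0.5, -1.0, 0.4]
gripper_width: 0.074
gripper_force: 0.0
time: 3.58
ee_pos: [0.5201, 0.1034, 0.0563]
orientation: [3.141, 0.522, 1.674]
contact_force: [-0.5, -0.3, 0.4]
gripper_width: 0.0736
gripper_force: 0.0
```

Converted, 0.003 m / 0.5 = 0.006, 0.0015 m / 0.5 = 0.003.

```bash
python3 drive.py '[[[0.074, 0, 0, 0.003, 0, 0, 0], [0.074, 0, 0, 0.006, 0, 0, 0], [0.074, 0, 0, 0.006, 0, 0, 0]]]'
python3 drive.py '[[[0.074, 0, 0, 0.003, 0, 0, 0], [0.074, 0, 0, 0.003, 0, 0, 0]]]'
python3 drive.py '[[[0.074, 0, 0, 0.003, 0, 0, 0], [0.074, 0, 0, 0.003, 0, 0, 0]]]'
```

```text
time: 3.95
ee_pos: [0.5203, 0.102, 0.0537]
orientation: [3.141, 0.522, 1.674]
contact_force: [-0.5, -0.3, -0.6]
gripper_width: 0.0741
gripper_force: 0.0
time: 4.2
ee_pos: [0.5204, 0.1013, 0.0524]
orientation: [3.141, 0.522, 1.674]
contact_force: [0.3, 0.3, 0.6]
gripper_width: 0.0747
gripper_force: 0.0
time: 4.45
ee_pos: [0.5204, 0.1005, 0.0511]
orientation: [3.141, 0.522, 1.674]
contact_force: [-0.7, 0.0, -0.3]
gripper_width: 0.0741
gripper_force: 0.0
```

Converted, 0.003 m / 0.5 = 0.006, 0.0015 m / 0.5 = 0.003.

```bash
python3 drive.py '[[[0.074, 0, 0, 0.003, 0, 0, 0], [0.074, 0, 0, 0.006, 0, 0, 0], [0.074, 0, 0, 0.006, 0, 0, 0]]]'
python3 drive.py '[[[0.074, 0, 0, 0.003, 0, 0, 0], [0.074, 0, 0, 0.003, 0, 0, 0]]]'
python3 drive.py '[[[0.074, 0, 0, 0.003, 0, 0, 0], [0.074, 0, 0, 0.003, 0, 0, 0]]]'
```

```text
time: 4.82
ee_pos: [0.5206, 0.099, 0.0485]
orientation: [3.141, 0.522, 1.674]
contact_force: [-0.6, -0.9, -0.6]
gripper_width: 0.0741
gripper_force: 0.0
time: 5.08
ee_pos: [0.5207, 0.0983, 0.0472]
orientation: [3.141, 0.522, 1.674]
contact_force: [0.6, 0.5, -0.4]
gripper_width: 0.0737
gripper_force: 0.0
time: 5.32
ee_pos: [0.5209, 0.0978, 0.0461]
orientation: [3.141, 0.522, 1.674]
contact_force: [-0.4, 0.2, 1.0]
gripper_width: 0.0737
gripper_force: 1.1
```

Converted, -0.0065 m / 0.5 = -0.013.

```bash
python3 drive.py '[[[0.074, 0, 0, -0.013, 0, 0, 0], [0.068, 0, 0, -0.013, 0, 0, 0], [0.066, 0, 0, -0.013, 0, 0, 0], [0.066, 0, 0, -0.013, 0, 0, 0]]]'
python3 drive.py '[[[0.062, 0, 0, 0, 0, 0, 0], [0.062, 0, 0, 0, 0, 0, 0], [0.062, 0, 0, 0, 0, 0, 0]]]'
```

```text
time: 5.82
ee_pos: [0.5201, 0.1009, 0.0516]
orientation: [-3.141, 0.522, 1.674]
contact_force: [-1.9, 1.9, 1.5]
gripper_width: 0.0659
gripper_force: 1.1
time: 6.2
ee_pos: [0.5202, 0.1009, 0.0516]
orientation: [-3.142, 0.522, 1.674]
contact_force: [-4.5, 0.9, 2.2]
gripper_width: 0.0622
gripper_force: 2.1
```

```bash
python3 drive.py '[[[0.06, 0, 0, 0, 0, 0, 0], [0.06, 0, 0, 0, 0, 0, 0]]]'
python3 drive.py '[[[0.058, 0, 0, 0, 0, 0, 0], [0.058, 0, 0, 0, 0, 0, 0]]]'
```

```text
time: 6.45
ee_pos: [0.5201, 0.1009, 0.0516]
orientation: [-3.141, 0.522, 1.674]
contact_force: [-5.8, 1.7, 3.5]
gripper_width: 0.0599
gripper_force: 2.6
time: 6.7
ee_pos: [0.5204, 0.101, 0.0517]
orientation: [3.141, 0.522, 1.674]
contact_force: [-5.2, 1.7, 4.4]
gripper_width: 0.058
gripper_force: 4.2
```

Converted, -0.002 m / 0.5 = -0.004, -0.001 m / 0.5 = -0.002.

```bash
python3 drive.py '[[[0.058, 0, -0.002, 0, 0, 0, 0], [0.058, 0, -0.004, 0, 0, 0, 0], [0.058, 0, -0.004, 0, 0, 0, 0]]]'
python3 drive.py '[[[0.058, 0, -0.002, 0, 0, 0, 0], [0.058, 0, -0.002, 0, 0, 0, 0]]]'
```

```text
time: 7.08
ee_pos: [0.5189, 0.1008, 0.0518]
orientation: [3.14, 0.522, 1.673]
contact_force: [-1.9, 1.6, 3.1]
gripper_width: 0.0583
gripper_force: 4.2
time: 7.32
ee_pos: [0.5179, 0.1007, 0.0517]
orientation: [3.14, 0.522, 1.673]
contact_force: [-0.5, 2.6, 3.0]
gripper_width: 0.0583
gripper_force: 4.2
```

```bash
python3 drive.py '[[[0.055, 0, 0, 0, 0, 0, 0], [0.05, 0, 0, 0, 0, 0, 0], [0.05, 0, 0, 0, 0, 0, 0], [0.05, 0, 0, 0, 0, 0, 0]]]' 25
```

```text
time: 7.82
ee_pos: [0.5182, 0.1012, 0.0523]
orientation: [3.139, 0.521, 1.673]
contact_force: [-0.8, 3.9, 8.2]
gripper_width: 0.0512
gripper_force: 24.7
```

Converted, -0.005 m / 0.5 = -0.01, -0.003 m / 0.5 = -0.006.

```bash
python3 drive.py '[[[0.05, 0, 0, -0.002, 0, 0, 0], [0.05, 0, 0, -0.006, 0, 0, 0], [0.05, 0, 0, -0.01, 0, 0, 0]]]' 
python3 drive.py '[[[0.05, 0, 0, -0.006, 0, 0, 0], [0.05, 0, 0, -0.012, 0, 0, 0], [0.05, 0, 0, -0.02, 0, 0, 0]]]'
```

```text
time: 8.2
ee_pos: [0.517, 0.1026, 0.0558]
orientation: [-3.141, 0.523, 1.674]
contact_force: [-0.5, -0.1, -0.6]
gripper_width: 0.051
gripper_force: 26.1
time: 8.57
ee_pos: [0.5166, 0.1081, 0.0649]
orientation: [3.141, 0.522, 1.674]
contact_force: [0.1, 0.5, -0.9]
gripper_width: 0.0509
gripper_force: 26.1
```

```bash
cat >> fit.py <<'E'
GRIP=r([.5180,.1010,.0521])   # TCP when gripping cover at home
PLACE=r([.525,-.09,.0175])
RV=Ro.from_euler("xyz",[np.pi,0,RAD[2]+np.pi]).as_matrix()
E
python3 drive.py '[[[0.05, 0, 0, -0.06, 0, 0, 0], [0.05, 0, 0, -0.14, 0, 0, 0], [0.05, 0, 0, -0.22, 0, 0, 0], [0.05, 0, 0, -0.26, 0, 0, 0], [0.05, 0, 0, -0.26, 0, 0, 0]]]'
python3 -c "
from fit import *
go(PLACE+[0,0,.14],RV)"
```

```text
time: 9.2
ee_pos: [0.5102, 0.1733, 0.1779]
orientation: [3.139, 0.521, 1.674]
contact_force: [-0.7, -0.6, -0.3]
gripper_width: 0.0507
gripper_force: 26.4
d [-0.2183 -0.0127  0.1488] rv [ 0.0015  0.521  -0.0023] t 9.2 F [-0.7 -0.6 -0.3]
```

Converted, -0.218 m / 0.5 = -0.436, 0.149 m / 0.5 = 0.298, 0.521 rad / 3.1416 = 0.1658.

```bash
python3 drive.py '[[[0.05, -0.09, -0.004, 0.046, 0, 0.0159, 0], [0.05, -0.18, -0.008, 0.09, 0, 0.0477, 0], [0.05, -0.28, -0.012, 0.15, 0, 0.0859, 0], [0.05, -0.38, -0.02, 0.22, 0, 0.1241, 0], [0.05, -0.42, -0.024, 0.28, 0, 0.156, 0], [0.05, -0.436, -0.0254, 0.298, 0.0005, 0.1658, -0.0007], [0.05, -0.436, -0.0254, 0.298, 0.0005, 0.1658, -0.0007], [0.05, -0.436, -0.0254, 0.298, 0.0005, 0.1658, -0.0007]]]'
python3 - <<'E'
from fit import *
go(PLACE,RV)
im=[]
for n in("scene","top"): cv2.imwrite(f"pics/{n}2.png",arm.read_camera(n)[:,:,::-1])
a=cv2.imread("pics/top2.png")[130:250,260:420];b=cv2.imread("pics/scene2.png")[140:260,260:420]
cv2.imwrite("pics/c2.png",np.hstack([cv2.resize(a,(400,300),interpolation=2),cv2.resize(b,(400,300),interpolation=2)]))
E
```

```text
time: 10.2
ee_pos: [0.524, -0.0894, 0.1564]
orientation: [-3.139, 0.001, 1.677]
contact_force: [0.3, 0.5, 0.5]
gripper_width: 0.0505
gripper_force: 26.4
d [-0.0006  0.0013  0.1389] rv [-0.0025  0.0008  0.0008] t 10.2 F [0.3 0.5 0.5]
```

View pics/c2.png

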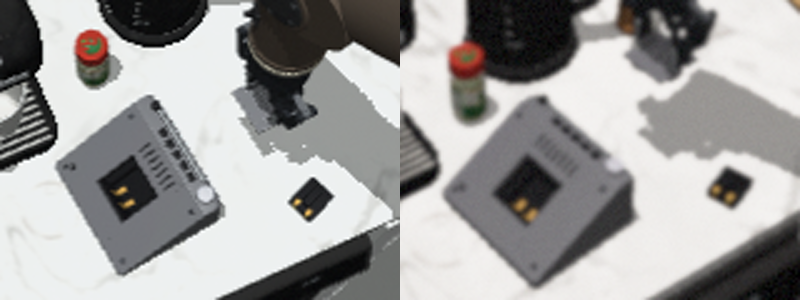

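The cover is held in the gripper. In the left (top) half the bay is open, with its brass at (122,198) on the lower side. Now I'll put the cover down.

Converted, 0.134 m / 0.5 = 0.268, 0.131 m / 0.5 = 0.262.

```bash
python3 drive.py '[[[0.05, 0, 0.002, 0.1, 0, 0, 0], [0.05, 0, 0.002, 0.2, 0, 0, 0], [0.05, 0, 0.002, 0.25, 0, 0, 0], [0.05, 0, 0.002, 0.262, 0, 0, 0], [0.05, 0, 0.002, 0.268, 0, 0, 0], [0.05, 0, 0.002, 0.268, 0, 0, 0]]]'
python3 drive.py '[[[0.05, 0, 0, 0.004, 0, 0, 0], [0.05, 0, 0, 0.008, 0, 0, 0], [0.05, 0, 0, 0.008, 0, 0, 0]]]'
```

```text
time: 11.05
ee_pos: [0.526, -0.0905, 0.0239]
orientation: [3.142, 0.001, 1.676]
contact_force: [0.7, 0.4, -1.2]
gripper_width: 0.0508
gripper_force: 26.4
time: 11.42
ee_pos: [0.5252, -0.0909, 0.0189]
orientation: [-3.14, 0.001, 1.676]
contact_force: [-0.1, 0.6, -0.5]
gripper_width: 0.0506
gripper_force: 26.4
```

```bash
python3 drive.py '[[[0.05, 0, 0, 0.002, 0, 0, 0], [0.05, 0, 0, 0.002, 0, 0, 0]]]'
python3 drive.py '[[[0.05, 0, 0, 0.002, 0, 0, 0], [0.05, 0, 0, 0.002, 0, 0, 0]]]'
```

```text
time: 11.68
ee_pos: [0.5253, -0.0908, 0.018]
orientation: [-3.14, 0.001, 1.676]
contact_force: [-0.5, -0.3, 1.4]
gripper_width: 0.0509
gripper_force: 26.6
time: 11.92
ee_pos: [0.5254, -0.0908, 0.0179]
orientation: [-3.14, 0.002, 1.676]
contact_force: [-4.3, -1.0, 16.4]
gripper_width: 0.0509
gripper_force: 27.6
```

```bash
python3 drive.py '[[[0.05, 0, 0, -0.002, 0, 0, 0], [0.058, 0, 0, -0.002, 0, 0, 0], [0.064, 0, 0, -0.002, 0, 0, 0], [0.072, 0, 0, -0.002, 0, 0, 0], [0.074, 0, 0, -0.002, 0, 0, 0]]]'
python3 drive.py '[[[0.074, 0, 0, -0.06, 0, 0, 0], [0.074, 0, 0, -0.16, 0, 0, 0], [0.074, 0, 0, -0.22, 0, 0, 0], [0.074, 0, 0, -0.22, 0, 0, 0]]]'
cat >> fit.py <<'E'
REL=r([.5253,-.0908,.018])
PK=r([.4172,-.1235,-1.185])
RP=Ro.from_euler("xyz",[np.pi,0,PK[2]+np.pi]).as_matrix()
E
python3 - <<'E'
from fit import *
go([PK[0],PK[1],.1],RP)
im=cv2.imread("pics/top2.png");x,y=285,180
im=cv2.resize(im[y:y+50,x:x+55],None,fx=8,fy=8,interpolation=cv2.INTER_CUBIC)
h=cv2.cvtColor(im,cv2.COLOR_BGR2HSV)
k=((im.max(2)<62)|((h[...,1]>90)&(im.max(2)>60))).astype(np.uint8);k=cv2.morphologyEx(k,cv2.MORPH_CLOSE,np.ones((15,15),np.uint8))
n,lab,st,ce=cv2.connectedComponentsWithStats(k);i=1+np.argmax(st[1:,4])
c=cv2.boxPoints(cv2.minAreaRect(np.argwhere(lab==i)[:,::-1].astype(np.float32)))
print(st[i],ce[i],c)
u=(np.vstack([c,ce[i]])+.5)/8-.5+[x,y]
for q in u:
    o,d=ray("top",q);nrm=BAY[:3,2];t=((BAY[:3,3]-o)@nrm)/(d@nrm);print(((BAY[:3,:3].T@(o+t*d-BAY[:3,3]))*1e3).round(1))
E
```

```text
time: 12.55
ee_pos: [0.5252, -0.0907, 0.0178]
orientation: [-3.14, 0.001, 1.676]
contact_force: [0.6, 0.5, 0.0]
gripper_width: 0.0737
gripper_force: 0.0
time: 13.05
ee_pos: [0.527, -0.0906, 0.1301]
orientation: [3.139, 0.002, 1.675]
contact_force: [-0.8, 0.2, -1.0]
gripper_width: 0.0741
gripper_force: 0.0
d [-0.0211 -0.1127  0.0299] rv [ 0.0023  0.0026 -0.2811] t 13.05 F [-0.8  0.2 -1. ]
[  115    99   188   209 21282] [208.41687811 203.75340663] [[103.38303 171.83972]
 [224.86377  95.42441]
 [312.16852 234.21658]
 [190.68777 310.6319 ]]
[-31.4  37.3  -0. ]
[31.8 32.4 -0. ]
[ 32.8 -35.5   0. ]
[-29.6 -31.7  -0. ]
[ 1.2 -0.   0. ]
```

Converted, -0.1127 m / 0.5 = -0.2254, 0.02 m / 0.5 = 0.04, -0.2811 rad / 3.1416 = -0.0895.

```bash
python3 drive.py '[[[0.04, -0.01, -0.08, 0.02, 0, 0, -0.0318], [0.04, -0.03, -0.18, 0.04, 0, 0, -0.0637], [0.04, -0.0422, -0.2254, 0.06, 0.0007, 0.0008, -0.0895], [0.03, -0.0422, -0.2254, 0.1, 0.0007, 0.0008, -0.0895], [0.03, -0.0422, -0.2254, 0.13, 0.0007, 0.0008, -0.0895], [0.03, -0.0422, -0.2254, 0.13, 0.0007, 0.0008, -0.0895], [0.03, -0.0422, -0.2254, 0.13, 0.0007, 0.0008, -0.0895]]]'
python3 - <<'E'
from fit import *
go([PK[0]-.001,PK[1],.0185],RP)
im=[]
for n in("scene","top"): cv2.imwrite(f"pics/{n}3.png",arm.read_camera(n)[:,:,::-1])
a=cv2.imread("pics/top3.png")[150:250,340:440];b=cv2.imread("pics/scene3.png")[150:250,340:440]
cv2.imwrite("pics/c3.png",np.hstack([cv2.resize(a,(400,400),interpolation=2),cv2.resize(b,(400,400),interpolation=2)]))
E
```

```text
time: 13.92
ee_pos: [0.4159, -0.1231, 0.0632]
orientation: [-3.138, -0.003, 1.958]
contact_force: [-0.7, 0.1, -0.2]
gripper_width: 0.0301
gripper_force: 0.0
d [-0.0007  0.0003  0.0447] rv [-0.0035 -0.0027  0.0011] t 13.93 F [-0.7  0.1 -0.2]
```

View pics/c3.png

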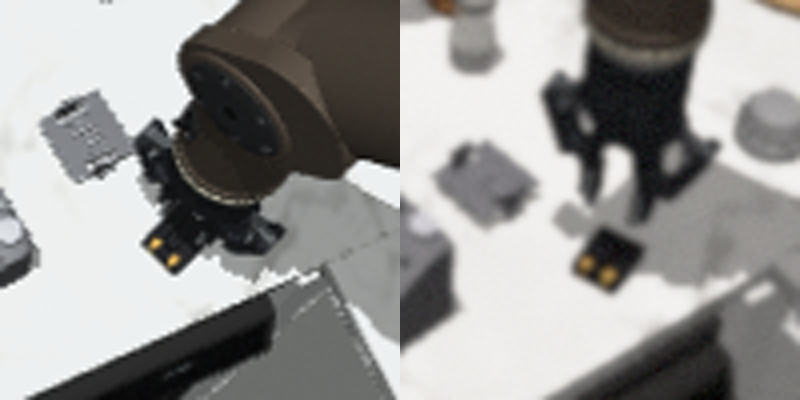

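The cover stands upright on its legs at (85,135) in the left half, and the fingers are over the pack at about (180,240). Next: descend and grip the rib.

Converted, 0.0445 m / 0.5 = 0.089, 0.042 m / 0.5 = 0.084.

```bash
python3 drive.py '[[[0.03, 0, 0, 0.05, 0, 0, 0], [0.03, 0, 0, 0.076, 0, 0, 0], [0.03, -0.0014, 0, 0.084, 0, 0, 0], [0.03, -0.0014, 0, 0.089, 0, 0, 0], [0.03, -0.0014, 0, 0.089, 0, 0, 0]]]'
python3 drive.py '[[[0.02, 0, 0, 0, 0, 0, 0], [0.01, 0, 0, 0, 0, 0, 0], [0.006, 0, 0, 0, 0, 0, 0], [0.006, 0, 0, 0, 0, 0, 0]]]' 30
```

```text
time: 14.65
ee_pos: [0.4158, -0.1241, 0.0189]
orientation: [-3.138, -0.002, 1.957]
contact_force: [-0.0, 0.4, 0.9]
gripper_width: 0.0303
gripper_force: 0.0
time: 15.15
ee_pos: [0.4157, -0.1242, 0.019]
orientation: [-3.138, -0.002, 1.957]
contact_force: [-0.9, -0.4, 6.5]
gripper_width: 0.011
gripper_force: 29.5
```

```bash
python3 drive.py '[[[0.006, 0, 0, -0.02, 0, 0, 0], [0.006, 0, 0, -0.1, 0, 0, 0], [0.006, 0, 0, -0.2, 0, 0, 0], [0.006, 0, 0, -0.3, 0, 0, 0], [0.006, 0, 0, -0.34, 0, 0, 0], [0.006, 0, 0, -0.34, 0, 0, 0]]]' 40
python3 -c "
from fit import *
go(bay(.07,.001,-.0015)+[0,0,.07],RT)
go(bay(.07,.001,-.0015),RT)"
```

```text
time: 15.9
ee_pos: [0.417, -0.1244, 0.1902]
orientation: [-3.14, 0.0, 1.956]
contact_force: [1.0, -0.6, -0.9]
gripper_width: 0.0104
gripper_force: 41.1
d [0.2038 0.1883 0.0047] rv [ 0.0717 -0.5198  0.2738] t 15.9 F [ 1.  -0.6 -0.9]
d [0.2038 0.1884 0.0747] rv [ 0.0717 -0.5198  0.2738] t 15.9 F [ 1.  -0.6 -0.9]
```

Converted, 0.2038 m / 0.5 = 0.4076, 0.1884 m / 0.5 = 0.3768, -0.5198 rad / 3.1416 = -0.1655.

```bash
python3 drive.py '[[[0.006, 0.06, 0.06, 0, 0.0032, -0.0159, 0.0127], [0.006, 0.13, 0.12, 0, 0.0064, -0.0414, 0.0286], [0.006, 0.2, 0.19, 0, 0.0111, -0.0796, 0.0446], [0.006, 0.28, 0.26, 0, 0.0159, -0.1146, 0.0637], [0.006, 0.36, 0.33, 0.01, 0.0207, -0.1464, 0.0796], [0.006, 0.4076, 0.3766, 0.02, 0.0228, -0.1655, 0.0872], [0.006, 0.4076, 0.3768, 0.0894, 0.0228, -0.1655, 0.0872], [0.006, 0.4076, 0.3768, 0.1494, 0.0228, -0.1655, 0.0872]]]'
python3 drive.py '[[[0.006, 0, 0, 0, 0, 0, 0], [0.006, 0, 0, 0, 0, 0, 0]]]'
python3 -c "
from fit import *
go(bay(-.013,.001,-.0015),RT)"
```

```text
time: 16.9
ee_pos: [0.5126, 0.1371, 0.1108]
orientation: [-3.135, 0.522, 1.684]
contact_force: [0.3, -0.1, -0.3]
gripper_width: 0.0103
gripper_force: 41.1
time: 17.15
ee_pos: [0.5137, 0.1355, 0.114]
orientation: [-3.138, 0.522, 1.679]
contact_force: [-0.3, 0.1, -0.6]
gripper_width: 0.0103
gripper_force: 41.1
d [-0.0011  0.0013  0.0823] rv [-0.0023 -0.0018  0.002 ] t 17.15 F [-0.3  0.1 -0.6]
```

Converted, 0.058 m / 0.5 = 0.116, 0.05 m / 0.5 = 0.1, -0.002 rad / 3.1416 = -0.0006.

```bash
python3 drive.py '[[[0.006, -0.002, 0.002, 0.06, -0.0006, -0.0006, 0.0006], [0.006, -0.002, 0.002, 0.1, -0.0006, -0.0006, 0.0006], [0.006, -0.002, 0.002, 0.108, -0.0006, -0.0006, 0.0006], [0.006, -0.002, 0.002, 0.116, -0.0006, -0.0006, 0.0006], [0.006, -0.002, 0.002, 0.116, -0.0006, -0.0006, 0.0006]]]'
python3 drive.py '[[[0.006, 0, 0, 0.006, 0, 0, 0], [0.006, 0, 0, 0.012, 0, 0, 0], [0.006, 0, 0, 0.012, 0, 0, 0]]]'
python3 drive.py '[[[0.006, 0, 0, 0.006, 0, 0, 0], [0.006, 0, 0, 0.01, 0, 0, 0], [0.006, 0, 0, 0.01, 0, 0, 0]]]'
```

```text
time: 17.77
ee_pos: [0.5179, 0.1065, 0.0643]
orientation: [3.141, 0.523, 1.676]
contact_force: [1.1, -0.0, 0.1]
gripper_width: 0.0107
gripper_force: 41.1
time: 18.15
ee_pos: [0.518, 0.1029, 0.0585]
orientation: [-3.141, 0.524, 1.676]
contact_force: [-0.6, 0.1, -1.2]
gripper_width: 0.0104
gripper_force: 41.1
time: 18.52
ee_pos: [0.5182, 0.1004, 0.0542]
orientation: [-3.141, 0.524, 1.676]
contact_force: [-0.2, 0.2, -1.5]
gripper_width: 0.0104
gripper_force: 41.1
```

The manual's scale: shifts go in shares of 500 mm and turns go in shares of pi rad. Converting my numbers, 0.003 m / 0.5 = 0.006, 0.0015 m / 0.5 = 0.003.

```bash
python3 drive.py '[[[0.006, 0, 0, 0.003, 0, 0, 0], [0.006, 0, 0, 0.006, 0, 0, 0], [0.006, 0, 0, 0.006, 0, 0, 0]]]'
python3 drive.py '[[[0.006, 0, 0, 0.003, 0, 0, 0], [0.006, 0, 0, 0.006, 0, 0, 0], [0.006, 0, 0, 0.006, 0, 0, 0]]]'
python3 drive.py '[[[0.006, 0, 0, 0.003, 0, 0, 0], [0.006, 0, 0, 0.006, 0, 0, 0], [0.006, 0, 0, 0.006, 0, 0, 0]]]'
```

```text
time: 18.9
ee_pos: [0.5184, 0.099, 0.0516]
orientation: [-3.141, 0.524, 1.676]
contact_force: [-0.5, -0.4, -0.0]
gripper_width: 0.0103
gripper_force: 41.1
time: 19.27
ee_pos: [0.5186, 0.0974, 0.0491]
orientation: [-3.141, 0.524, 1.676]
contact_force: [0.5, -0.0, -1.0]
gripper_width: 0.0105
gripper_force: 41.1
time: 19.65
ee_pos: [0.5187, 0.0959, 0.0465]
orientation: [-3.141, 0.524, 1.676]
contact_force: [-0.3, -0.2, -1.0]
gripper_width: 0.0104
gripper_force: 41.1
```

Converted, 0.002 m / 0.5 = 0.004, 0.001 m / 0.5 = 0.002.

```bash
python3 drive.py '[[[0.006, 0, 0, 0.002, 0, 0, 0], [0.006, 0, 0, 0.004, 0, 0, 0], [0.006, 0, 0, 0.004, 0, 0, 0]]]'
python3 drive.py '[[[0.006, 0, 0, 0.002, 0, 0, 0], [0.006, 0, 0, 0.002, 0, 0, 0]]]'
python3 drive.py '[[[0.006, 0, 0, 0.002, 0, 0, 0], [0.006, 0, 0, 0.002, 0, 0, 0]]]'
```

```text
time: 20.02
ee_pos: [0.5189, 0.095, 0.0448]
orientation: [-3.141, 0.524, 1.676]
contact_force: [0.8, 0.2, -1.2]
gripper_width: 0.0104
gripper_force: 41.1
time: 20.27
ee_pos: [0.5189, 0.0945, 0.0439]
orientation: [-3.141, 0.524, 1.676]
contact_force: [-0.6, 0.1, -1.0]
gripper_width: 0.0101
gripper_force: 41.1
time: 20.52
ee_pos: [0.5191, 0.0942, 0.0433]
orientation: [3.141, 0.524, 1.676]
contact_force: [-0.3, 0.8, 2.3]
gripper_width: 0.011
gripper_force: 41.4
```

Converted, 0.0005 m / 0.5 = 0.001.

```bash
python3 drive.py '[[[0.006, 0, 0, 0.001, 0, 0, 0], [0.006, 0, 0, 0.001, 0, 0, 0]]]'
python3 drive.py '[[[0.015, 0, 0, 0, 0, 0, 0], [0.022, 0, 0, 0, 0, 0, 0], [0.026, 0, 0, 0, 0, 0, 0], [0.026, 0, 0, 0, 0, 0, 0]]]'
python3 drive.py '[[[0.026, 0, 0, -0.02, 0, 0, 0], [0.026, 0, 0, -0.06, 0, 0, 0], [0.026, 0, 0, -0.18, 0, 0, 0], [0.026, 0, 0, -0.28, 0, 0, 0], [0.026, 0, 0, -0.28, 0, 0, 0]]]'
python3 -c "
from fit import *
go(REL+[0,0,.12],RV)"
```

```text
time: 20.78
ee_pos: [0.519, 0.0942, 0.0432]
orientation: [3.141, 0.524, 1.676]
contact_force: [-2.8, 1.8, 6.9]
gripper_width: 0.0108
gripper_force: 41.9
time: 21.28
ee_pos: [0.519, 0.0938, 0.0426]
orientation: [-3.141, 0.524, 1.676]
contact_force: [0.6, 0.1, 0.3]
gripper_width: 0.0259
gripper_force: 0.0
time: 21.9
ee_pos: [0.5122, 0.1685, 0.1682]
orientation: [3.135, 0.518, 1.677]
contact_force: [-0.2, -0.2, -0.7]
gripper_width: 0.0261
gripper_force: 0.0
d [-0.2102 -0.0155  0.1545] rv [0.0068 0.5181 0.0019] t 21.9 F [-0.2 -0.2 -0.7]
```

Converted, -0.2102 m / 0.5 = -0.4204, -0.205 m / 0.5 = -0.41, 0.5181 rad / 3.1416 = 0.1649.

```bash
python3 drive.py '[[[0.05, -0.09, -0.004, 0.046, 0, 0.0159, 0], [0.07, -0.18, -0.01, 0.09, 0, 0.0477, 0], [0.074, -0.28, -0.02, 0.15, 0, 0.0859, 0], [0.074, -0.37, -0.026, 0.23, 0, 0.1241, 0], [0.074, -0.41, -0.031, 0.29, 0.0022, 0.156, 0], [0.074, -0.4204, -0.031, 0.309, 0.0022, 0.1649, 0.0006], [0.074, -0.4204, -0.031, 0.309, 0.0022, 0.1649, 0.0006], [0.074, -0.4204, -0.031, 0.309, 0.0022, 0.1649, 0.0006]]]'
python3 - <<'E'
from fit import *
go(REL,RV)
im=[]
for n in("scene","top"): cv2.imwrite(f"pics/{n}4.png",arm.read_camera(n)[:,:,::-1])
a=cv2.imread("pics/top4.png")[150:250,270:370];b=cv2.imread("pics/scene4.png")[165:265,270:370]
cv2.imwrite("pics/c4.png",np.hstack([cv2.resize(a,(400,400),interpolation=2),cv2.resize(b,(400,400),interpolation=2)]))
E
```

```text
time: 22.9
ee_pos: [0.5237, -0.094, 0.1358]
orientation: [-3.136, 0.006, 1.676]
contact_force: [-0.0, 0.4, 0.2]
gripper_width: 0.0739
gripper_force: 0.0
d [0.0037 0.0026 0.1178] rv [-0.0054  0.0057 -0.0011] t 22.9 F [-0.   0.4  0.2]
```

View pics/c4.png

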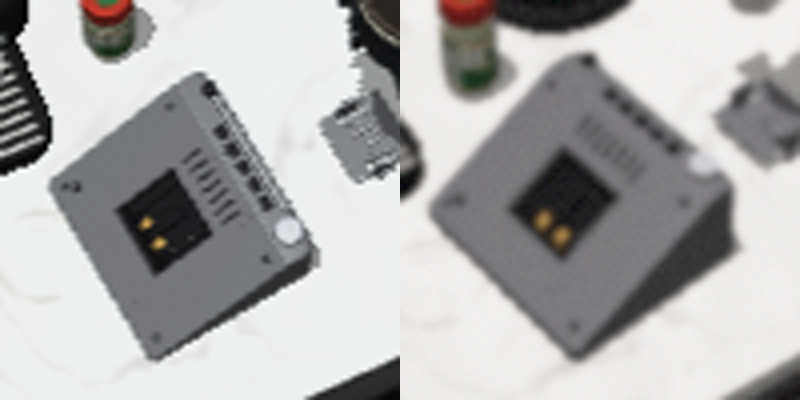

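The pack lies in the bay with its brass at the lower end, at (145,225) and (160,243) in the left half. The cover still stands at (360,135). I'll fetch the cover.

Converted, 0.1165 m / 0.5 = 0.233, 0.05 m / 0.5 = 0.1, -0.005 rad / 3.1416 = -0.0016.

```bash
python3 drive.py '[[[0.074, 0.0074, 0.0052, 0.1, -0.0016, 0.0016, -0.0003], [0.074, 0.0074, 0.0052, 0.18, -0.0016, 0.0016, -0.0003], [0.074, 0.0074, 0.0052, 0.22, -0.0016, 0.0016, -0.0003], [0.074, 0.0074, 0.0052, 0.233, -0.0016, 0.0016, -0.0003], [0.074, 0.0074, 0.0052, 0.233, -0.0016, 0.0016, -0.0003], [0.074, 0.0074, 0.0052, 0.233, -0.0016, 0.0016, -0.0003]]]'
python3 -c "
from fit import *
go(REL,RV)"
```

```text
time: 23.75
ee_pos: [0.5261, -0.0927, 0.0199]
orientation: [3.141, 0.001, 1.674]
contact_force: [-0.2, 0.1, 0.5]
gripper_width: 0.0738
gripper_force: 0.0
d [ 0.002  -0.0006  0.0019] rv [ 0.001   0.0012 -0.0028] t 23.75 F [-0.2  0.1  0.5]
```

Converted, 0.002 m / 0.5 = 0.004, 0.0015 m / 0.5 = 0.003, -0.003 rad / 3.1416 = -0.001.

```bash
python3 drive.py '[[[0.074, 0.004, -0.0012, 0.003, 0.0003, 0.0003, -0.001], [0.07, 0.004, -0.0012, 0.003, 0.0003, 0.0003, -0.001], [0.062, 0.004, -0.0012, 0.003, 0.0003, 0.0003, -0.001], [0.058, 0.004, -0.0012, 0.003, 0.0003, 0.0003, -0.001], [0.05, 0.004, -0.0012, 0.003, 0.0003, 0.0003, -0.001], [0.05, 0.004, -0.0012, 0.003, 0.0003, 0.0003, -0.001]]]' 25
python3 drive.py '[[[0.05, 0.004, 0, -0.02, 0, 0, 0], [0.05, 0, 0, -0.12, 0, 0, 0], [0.05, 0, 0, -0.22, 0, 0, 0], [0.05, 0, 0, -0.28, 0, 0, 0], [0.05, 0, 0, -0.28, 0, 0, 0]]]'
python3 -c "
from fit import *
go(GRIP+BAY[:3,2]*.14,RT)"
```

```text
time: 24.5
ee_pos: [0.5258, -0.0907, 0.0185]
orientation: [3.141, 0.0, 1.677]
contact_force: [-0.2, -0.9, 12.6]
gripper_width: 0.051
gripper_force: 24.1
time: 25.12
ee_pos: [0.5258, -0.0907, 0.1597]
orientation: [3.14, 0.001, 1.677]
contact_force: [0.2, -0.8, -1.2]
gripper_width: 0.0509
gripper_force: 27.1
d [ 0.2614  0.0125 -0.0138] rv [ 1.900e-03 -5.228e-01 -5.000e-04] t 25.12 F [ 0.2 -0.8 -1.2]
```

Converted, 0.2614 m / 0.5 = 0.5228, -0.0138 m / 0.5 = -0.0276, -0.14 rad / 3.1416 = -0.0446.

```bash
python3 drive.py '[[[0.05, 0.08, 0.004, -0.02, 0, -0.0159, 0], [0.05, 0.17, 0.008, -0.03, 0, -0.0446, 0], [0.05, 0.26, 0.012, -0.04, 0, -0.0796, 0], [0.05, 0.36, 0.016, -0.04, 0, -0.1146, 0], [0.05, 0.44, 0.022, -0.036, 0.0003, -0.1432, 0], [0.05, 0.5, 0.025, -0.03, 0.0006, -0.1623, 0], [0.05, 0.5228, 0.025, -0.0276, 0.0006, -0.1664, -0.0002], [0.05, 0.5228, 0.025, -0.0276, 0.0006, -0.1664, -0.0002]]]'
python3 drive.py '[[[0.05, 0, 0, 0, 0, 0, 0]]]'
python3 -c "
from fit import *
go(GRIP+BAY[:3,2]*.03,RT)"
```

```text
time: 26.12
ee_pos: [0.5089, 0.1707, 0.1701]
orientation: [-3.135, 0.523, 1.682]
contact_force: [0.2, 0.3, -0.2]
gripper_width: 0.051
gripper_force: 27.1
time: 26.25
ee_pos: [0.5098, 0.1683, 0.1711]
orientation: [-3.137, 0.523, 1.677]
contact_force: [-0.3, -0.3, -0.9]
gripper_width: 0.0509
gripper_force: 27.1
d [0.0007 0.0016 0.1069] rv [-0.0046 -0.0002  0.0001] t 26.25 F [-0.3 -0.3 -0.9]
```

Converted, 0.107 m / 0.5 = 0.214, 0.1 m / 0.5 = 0.2, -0.004 rad / 3.1416 = -0.0013.

```bash
python3 drive.py '[[[0.05, 0.0014, 0.002, 0.08, -0.0013, 0, 0], [0.05, 0.0014, 0.002, 0.16, -0.0013, 0, 0], [0.05, 0.0014, 0.002, 0.2, -0.0013, 0, 0], [0.05, 0.0014, 0.002, 0.214, -0.0013, 0, 0], [0.05, 0.0014, 0.002, 0.214, -0.0013, 0, 0], [0.05, 0.0014, 0.002, 0.214, -0.0013, 0, 0]]]'
python3 -c "
from fit import *
go(GRIP,RT)"
```

```text
time: 27.0
ee_pos: [0.5161, 0.1191, 0.0789]
orientation: [3.14, 0.521, 1.679]
contact_force: [-0.6, 0.2, -0.6]
gripper_width: 0.0507
gripper_force: 27.1
d [-0.0025 -0.0001  0.0323] rv [ 0.0023 -0.0024  0.002 ] t 27.0 F [-0.6  0.2 -0.6]
```

Converted, 0.014 m / 0.5 = 0.028, -0.0025 m / 0.5 = -0.005, -0.002 rad / 3.1416 = -0.0006.

```bash
python3 drive.py '[[[0.05, -0.005, 0, 0, 0.0006, -0.0006, 0.0006], [0.05, -0.005, 0, 0.01, 0.0006, -0.0006, 0.0006], [0.05, -0.005, 0, 0.02, 0.0006, -0.0006, 0.0006], [0.05, -0.005, 0, 0.028, 0.0006, -0.0006, 0.0006], [0.05, -0.005, 0, 0.028, 0.0006, -0.0006, 0.0006]]]'
python3 -c "
from fit import *
go(GRIP,RT)"
python3 drive.py '[[[0.05, 0, 0, 0.006, 0, 0, 0], [0.05, 0, 0, 0.012, 0, 0, 0], [0.05, 0, 0, 0.012, 0, 0, 0]]]'
```

```text
time: 27.62
ee_pos: [0.5164, 0.1084, 0.0667]
orientation: [-3.139, 0.525, 1.677]
contact_force: [1.3, 0.0, -0.1]
gripper_width: 0.0509
gripper_force: 27.1
d [0.0008 0.0008 0.0164] rv [-0.0021  0.0013  0.0003] t 27.62 F [ 1.3  0.  -0.1]
time: 28.0
ee_pos: [0.5168, 0.1056, 0.0617]
orientation: [-3.14, 0.525, 1.677]
contact_force: [0.8, 0.6, -0.3]
gripper_width: 0.0504
gripper_force: 27.1
```

```bash
python3 drive.py '[[[0.05, 0.001, 0.0014, 0.004, 0, 0, 0], [0.05, 0.001, 0.0014, 0.008, 0, 0, 0], [0.05, 0.001, 0.0014, 0.008, 0, 0, 0]]]'
python3 drive.py '[[[0.05, 0, 0, 0.003, 0, 0, 0], [0.05, 0, 0, 0.006, 0, 0, 0], [0.05, 0, 0, 0.006, 0, 0, 0]]]'
python3 -c "
from fit import *
go(GRIP,RT)"
```

```text
time: 28.38
ee_pos: [0.5177, 0.1042, 0.0581]
orientation: [-3.14, 0.525, 1.677]
contact_force: [0.3, -0.4, 0.6]
gripper_width: 0.0505
gripper_force: 27.1
time: 28.75
ee_pos: [0.5179, 0.1028, 0.0555]
orientation: [-3.14, 0.525, 1.677]
contact_force: [0.5, -0.5, -0.8]
gripper_width: 0.0508
gripper_force: 27.1
d [ 0.0002 -0.0001  0.0038] rv [-0.0015  0.001   0.0001] t 28.75 F [ 0.5 -0.5 -0.8]
```

Converted, 0.002 m / 0.5 = 0.004, 0.001 m / 0.5 = 0.002.

```bash
python3 drive.py '[[[0.05, 0, 0, 0.002, 0, 0, 0], [0.05, 0, 0, 0.004, 0, 0, 0], [0.05, 0, 0, 0.004, 0, 0, 0]]]'
python3 drive.py '[[[0.05, 0, 0, 0.002, 0, 0, 0], [0.05, 0, 0, 0.002, 0, 0, 0]]]'
python3 drive.py '[[[0.05, 0, 0, 0.002, 0, 0, 0], [0.05, 0, 0, 0.002, 0, 0, 0]]]'
python3 -c "
from fit import *
go(GRIP,RT)"
```

```text
time: 29.12
ee_pos: [0.518, 0.1018, 0.0538]
orientation: [-3.14, 0.525, 1.677]
contact_force: [-0.1, -0.5, -1.3]
gripper_width: 0.0509
gripper_force: 27.1
time: 29.38
ee_pos: [0.5181, 0.1015, 0.0531]
orientation: [-3.14, 0.524, 1.677]
contact_force: [-0.6, 0.6, 1.3]
gripper_width: 0.0505
gripper_force: 27.3
time: 29.62
ee_pos: [0.5181, 0.1015, 0.0529]
orientation: [-3.141, 0.524, 1.677]
contact_force: [-3.7, 2.5, 9.9]
gripper_width: 0.0509
gripper_force: 28.6
d [ 0.     -0.0002  0.0009] rv [-0.0005  0.0008  0.0002] t 29.62 F [-3.7  2.5  9.9]
```

```bash
python3 drive.py '[[[0.05, 0, 0, 0.001, 0, 0, 0], [0.05, 0, 0, 0.001, 0, 0, 0]]]'
python3 drive.py '[[[0.056, 0, 0, 0, 0, 0, 0], [0.06, 0, 0, 0, 0, 0, 0], [0.066, 0, 0, 0, 0, 0, 0], [0.072, 0, 0, 0, 0, 0, 0], [0.074, 0, 0, 0, 0, 0, 0]]]'
```

```text
time: 29.88
ee_pos: [0.5181, 0.1015, 0.0528]
orientation: [-3.141, 0.524, 1.677]
contact_force: [-4.3, 3.4, 13.0]
gripper_width: 0.0506
gripper_force: 29.1
time: 30.5
ee_pos: [0.5181, 0.1006, 0.0516]
orientation: [-3.14, 0.525, 1.677]
contact_force: [-1.1, 0.5, 0.2]
gripper_width: 0.0739
gripper_force: 0.0
```

Converted, -0.04 m / 0.5 = -0.08, -0.03 m / 0.5 = -0.06.

```bash
python3 drive.py '[[[0.074, 0, 0, -0.03, 0, 0, 0], [0.05, 0, 0, -0.08, 0, 0, 0], [0.01, 0, 0, -0.08, 0, 0, 0], [0.0, 0, 0, -0.08, 0, 0, 0], [0.0, 0, 0, -0.06, 0, 0, 0], [0.0, 0, 0, -0.04, 0, 0, 0], [0.0, 0, 0, -0.024, 0, 0, 0], [0.0, 0, 0, -0.018, 0, 0, 0]]]'
python3 drive.py '[[[0, 0, 0, 0, 0, 0, 0]]]'
python3 -c "
from fit import *
go(GRIP,RT)"
python3 drive.py '[[[0.0, 0, 0, 0.002, 0, 0, 0], [0.0, 0, 0, 0.004, 0, 0, 0], [0.0, 0, 0, 0.004, 0, 0, 0]]]'
```

```text
time: 31.5
ee_pos: [0.5174, 0.1043, 0.0587]
orientation: [-3.139, 0.525, 1.677]
contact_force: [0.9, 0.6, -0.7]
gripper_width: -0.0002
gripper_force: 0.0
time: 31.62
ee_pos: [0.5176, 0.105, 0.0592]
orientation: [-3.14, 0.525, 1.677]
contact_force: [0.8, 0.4, 0.3]
gripper_width: -0.0003
gripper_force: 0.0
d [0.0001 0.     0.0082] rv [-0.0018  0.001   0.0003] t 31.62 F [0.8 0.4 0.3]
time: 32.0
ee_pos: [0.5178, 0.1042, 0.0578]
orientation: [-3.14, 0.524, 1.677]
contact_force: [0.4, -0.3, -0.7]
gripper_width: -0.0002
gripper_force: 0.0
```

Converted, 0.002 m / 0.5 = 0.004, 0.001 m / 0.5 = 0.002.

```bash
for i in 1 ; do python3 drive.py '[[[0.0, 0, 0, 0.002, 0, 0, 0], [0.0, 0, 0, 0.004, 0, 0, 0], [0.0, 0, 0, 0.004, 0, 0, 0]]]'
python3 drive.py '[[[0.0, 0, 0, 0.002, 0, 0, 0], [0.0, 0, 0, 0.002, 0, 0, 0]]]'
python3 drive.py '[[[0.0, 0, 0, 0.002, 0, 0, 0], [0.0, 0, 0, 0.002, 0, 0, 0]]]'; done
```

```text
time: 32.38
ee_pos: [0.5179, 0.1031, 0.0559]
orientation: [-3.14, 0.525, 1.677]
contact_force: [0.4, 1.1, 0.6]
gripper_width: 0.0003
gripper_force: 0.0
time: 32.62
ee_pos: [0.5179, 0.1025, 0.0551]
orientation: [-3.14, 0.525, 1.677]
contact_force: [-0.6, 0.1, 0.2]
gripper_width: -0.0002
gripper_force: 0.0
time: 32.88
ee_pos: [0.518, 0.1021, 0.0543]
orientation: [-3.14, 0.525, 1.677]
contact_force: [-0.2, 0.4, -0.1]
gripper_width: 0.0001
gripper_force: 0.0
```

Converted, 0.001 m / 0.5 = 0.002.

```bash
python3 drive.py '[[[0.0, 0, 0, 0.002, 0, 0, 0], [0.0, 0, 0, 0.002, 0, 0, 0]]]'
python3 drive.py '[[[0.0, 0, 0, 0.002, 0, 0, 0], [0.0, 0, 0, 0.002, 0, 0, 0]]]'
python3 drive.py '[[[0.0, 0, 0, 0.0014, 0, 0, 0], [0.0, 0, 0, 0.0014, 0, 0, 0]]]'
```

```text
time: 33.12
ee_pos: [0.5181, 0.102, 0.0539]
orientation: [-3.141, 0.524, 1.677]
contact_force: [-1.3, 1.6, 4.7]
gripper_width: -0.0001
gripper_force: 2.4
time: 33.38
ee_pos: [0.5181, 0.1019, 0.0538]
orientation: [-3.141, 0.524, 1.677]
contact_force: [-4.0, 3.8, 13.1]
gripper_width: -0.0002
gripper_force: 6.7
time: 33.62
ee_pos: [0.5182, 0.1019, 0.0537]
orientation: [3.141, 0.525, 1.677]
contact_force: [-6.0, 4.6, 18.5]
gripper_width: 0.0002
gripper_force: 9.6
```

Plate contact is at h≈0, so it is flush and firmly supported. I'll retreat and compare with the first picture.

Converted, -0.24 m / 0.5 = -0.48, -0.19 m / 0.5 = -0.38, 0.5 rad / 3.1416 = 0.1592.

```bash
python3 drive.py '[[[0.0, 0, 0, -0.04, 0, 0, 0], [0.0, 0, 0, -0.14, 0, 0, 0], [0.0, 0, 0, -0.26, 0, 0, 0], [0.0, -0.08, 0, -0.24, 0, 0.0318, 0], [0.0, -0.18, 0, -0.2, 0, 0.0637, 0], [0.0, -0.28, 0, -0.14, 0, 0.0955, 0], [0.0, -0.38, 0, -0.08, 0, 0.1273, 0], [0.0, -0.48, 0, 0, 0, 0.1592, 0]]]'
python3 drive.py '[[[0.0, 0, 0, 0, 0, 0, 0], [0, 0, 0, 0, 0, 0, 0]]]'
python3 - <<'E'
from fit import *
out=[]
for n,(x,y) in(("top",(285,175)),("scene",(285,190))):
    f=np.mean([arm.read_camera(n)[:,:,::-1].astype(float) for _ in range(3)],0).astype(np.uint8);cv2.imwrite(f"pics/{n}5.png",f)
    g=cv2.imread(f"pics/{n}0.png")
    a,b=g[y:y+55,x:x+75],f[y:y+55,x:x+75]
    print(n,cv2.phaseCorrelate(a[:,:,1].astype(float),b[:,:,1].astype(float)),np.abs(a.astype(int)-b).max(), np.abs(a.astype(int)-b).mean())
    out.append(np.vstack([cv2.resize(i,(400,293),interpolation=2) for i in(a,b)]))
cv2.imwrite("pics/c5.png",np.hstack(out))
E
```

```text
time: 34.62
ee_pos: [0.5411, -0.1055, 0.1743]
orientation: [3.138, 0.022, 1.677]
contact_force: [1.6, -0.4, -0.0]
gripper_width: -0.0002
gripper_force: 0.0
time: 34.88
ee_pos: [0.5399, -0.1045, 0.1726]
orientation: [-3.141, 0.024, 1.674]
contact_force: [0.2, 1.8, 0.1]
gripper_width: 0.0003
gripper_force: 0.0
top ((0.41288554644417275, -0.09665132478566818), 1.0189323048468444) 86 15.253252525252526
scene ((0.42665664966124695, -0.016399868671786777), 1.0189927030728354) 25 1.9101414141414141
```

View pics/c5.png

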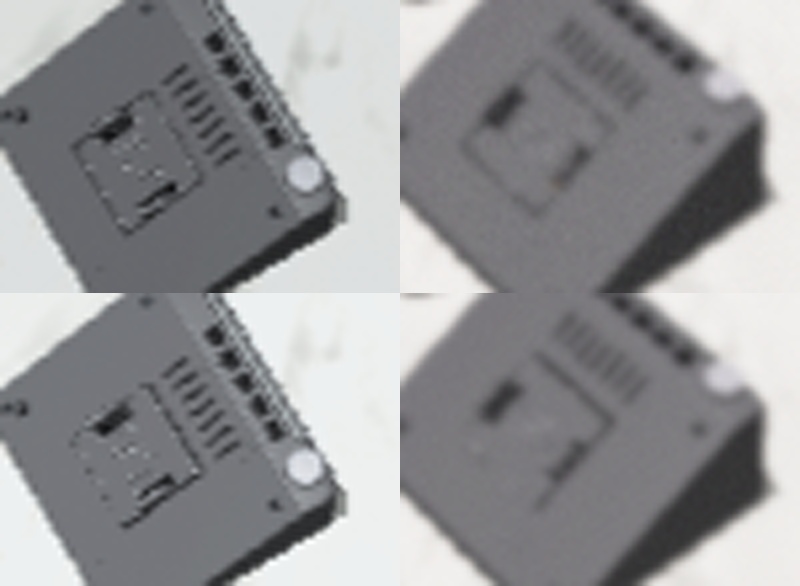

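The cover looks seated as in the first picture, except that it lies toward the lower-left of its play, with gaps at the upper and right edges (610,420). A light pinch will confirm that both tabs are sprung out.

```bash
python3 -c "
from fit import *
go(GRIP+BAY[:3,2]*.1,RT)"
```

```text
d [2.552e-01 2.000e-04 2.770e-02] rv [-0.     -0.4989  0.0033] t 35.17 F [ 0.1 -0.2  0.2]
```

Converted, 0.2552 m / 0.5 = 0.5104, 0.235 m / 0.5 = 0.47, -0.4989 rad / 3.1416 = -0.1588.

```bash
python3 drive.py '[[[0.04, 0.08, 0, -0.02, 0, -0.0191, 0], [0.074, 0.18, 0, -0.04, 0, -0.0477, 0], [0.074, 0.28, 0, -0.04, 0, -0.0859, 0], [0.074, 0.38, 0, -0.02, 0, -0.121, 0], [0.074, 0.47, 0, 0.02, 0, -0.1496, 0.001], [0.074, 0.5104, 0, 0.0554, 0, -0.1588, 0.0011], [0.074, 0.5104, 0, 0.0554, 0, -0.1588, 0.0011], [0.074, 0.5104, 0, 0.0554, 0, -0.1588, 0.0011]]]'
python3 -c "
from fit import *
go(GRIP,RT)"
```

```text
time: 36.17
ee_pos: [0.5134, 0.1483, 0.1389]
orientation: [3.142, 0.524, 1.673]
contact_force: [0.8, -0.1, -0.3]
gripper_width: 0.0739
gripper_force: 0.0
d [ 0.0022 -0.0002  0.099 ] rv [-0.0018  0.0001 -0.0031] t 36.17 F [ 0.8 -0.1 -0.3]
```

Converted, 0.097 m / 0.5 = 0.194, 0.095 m / 0.5 = 0.19, -0.003 rad / 3.1416 = -0.001.

```bash
python3 drive.py '[[[0.074, 0.004, 0, 0.08, -0.0006, 0, -0.001], [0.074, 0.004, 0, 0.16, -0.0006, 0, -0.001], [0.074, 0.004, 0, 0.19, -0.0006, 0, -0.001], [0.074, 0.004, 0, 0.194, -0.0006, 0, -0.001], [0.067, 0.004, 0, 0.194, -0.0006, 0, -0.001], [0.067, 0.004, 0, 0.194, -0.0006, 0, -0.001]]]' 20
python3 drive.py '[[[0.065, 0, 0, 0, 0, 0, 0], [0.065, 0, 0, 0, 0, 0, 0]]]'
python3 drive.py '[[[0.063, 0, 0, 0, 0, 0, 0], [0.063, 0, 0, 0, 0, 0, 0]]]'
python3 drive.py '[[[0.0615, 0, 0, 0, 0, 0, 0], [0.0615, 0, 0, 0, 0, 0, 0]]]'
python3 drive.py '[[[0.060, 0, 0, 0, 0, 0, 0], [0.060, 0, 0, 0, 0, 0, 0]]]'
```

```text
time: 36.92
ee_pos: [0.5185, 0.1034, 0.0545]
orientation: [3.14, 0.522, 1.676]
contact_force: [0.3, -0.6, 0.5]
gripper_width: 0.067
gripper_force: 0.0
time: 37.17
ee_pos: [0.518, 0.1026, 0.0537]
orientation: [3.141, 0.523, 1.677]
contact_force: [-0.0, -0.1, 1.2]
gripper_width: 0.0652
gripper_force: 0.0
time: 37.42
ee_pos: [0.518, 0.1024, 0.0535]
orientation: [-3.142, 0.523, 1.677]
contact_force: [0.3, 0.4, 0.3]
gripper_width: 0.063
gripper_force: 0.8
time: 37.67
ee_pos: [0.518, 0.1025, 0.0536]
orientation: [3.141, 0.523, 1.677]
contact_force: [-0.3, 1.2, 2.8]
gripper_width: 0.0617
gripper_force: 2.5
time: 37.92
ee_pos: [0.518, 0.1025, 0.0536]
orientation: [3.141, 0.523, 1.677]
contact_force: [0.2, 2.7, 4.8]
gripper_width: 0.0599
gripper_force: 3.2
```

Both tabs touch at exactly 63 mm with balanced force, so both are sprung out. Now release and retreat.

Converted, -0.12 m / 0.5 = -0.24, -0.07 m / 0.5 = -0.14.

```bash
python3 drive.py '[[[0.064, 0, 0, 0, 0, 0, 0], [0.07, 0, 0, 0, 0, 0, 0], [0.074, 0, 0, 0, 0, 0, 0], [0.074, 0, 0, -0.04, 0, 0, 0], [0.074, 0, 0, -0.14, 0, 0, 0], [0.074, 0, 0, -0.24, 0, 0, 0], [0.074, 0, 0, -0.24, 0, 0, 0]]]'
python3 drive.py '[[[0.074, 0, 0, 0, 0, 0, 0], [0.074, 0, 0, 0, 0, 0, 0]]]'
python3 -c "
from plant import arm
print(arm.hand_in())"
```

```text
time: 38.8
ee_pos: [0.5122, 0.1667, 0.1614]
orientation: [3.135, 0.518, 1.677]
contact_force: [-0.3, -0.2, -0.7]
gripper_width: 0.0741
gripper_force: 0.0
time: 39.05
ee_pos: [0.5113, 0.1609, 0.1568]
orientation: [-3.14, 0.525, 1.677]
contact_force: [1.0, -0.2, -0.8]
gripper_width: 0.0738
gripper_force: 0.0
the job is handed in; nothing more can be done
None
```

I handed the job in at about 39 s: the battery pack is in the bay with its contacts at the lower end, the cover is back on flush with both tabs sprung out, and the arm is clear; the hand-in gave no verdict.

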